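Tip a standing carton flat and push it home in the infeed lane

TASK

A carton has been left standing on end at the open end of the low metal infeed lane. By pushing only, tip it over so that it falls flat between the lane's rails with its top end towards the stop plate, then push it gently along the lane until its top end is square and flush against the stop, without crushing it. Do not grip or lift it, and leave everything else where it is.

Things in the scene. Friction and masses are not known exactly. Their poses are not given: they have to be found in the camera images.
- carton: The carton to be tipped: rigid, white with dark top part, about 0.3 kg, 130 mm wide (its x), 100 mm deep (its y), 190 mm tall (its z, base to top end). Origin at the centre of its base. Starts standing on the lane deck near the open end, a 130 mm wide side facing along the lane. Its z points up at the start and along the lane's +y when it lies as wanted. Too deep for most grippers.
- carton_mid (a point): Centre of the carton (95 mm from its base along its z): 103 mm above the table when standing in the lane, 58 mm when lying flat in it. Pushed along the lane high up (above about 140 mm from its base) the carton tips; pushed low it slides. It falls by itself once leaning more than about 28 degrees.
- carton_top (a point): Centre of the carton's top end face (190 mm from its base along its z). Sliding the lying carton takes about 2 to 6 N; pressing it against the stop with more than about 25 N risks crushing it.
- lane: The infeed lane, fixed to the table: a dark grey plastic deck 450 mm long (its y) and 178 mm wide (its x), deck top 8 mm above the table, with steel rails along both sides, 154 mm apart inside, their tops 28 mm above the table. Origin under the middle of the deck at table height. Its +y points along the lane from the open end (y = -225 mm) to the stop plate.
- stop (a point): Point on the face of the stop plate that crosses the lane: on the lane's centre line, 200 mm from its origin along its +y, 58 mm above the table. The face looks to the lane's -y; the plate is 154 mm wide and its top is 68 mm above the table.
- spare_carton: Bystander: a carton like the one to be tipped, also standing on end, but on the bare table past the stop end of the lane; 130 x 100 x 190 mm, origin at the centre of its underside. Stays standing.
- packed_carton: Bystander: a smaller, flat carton lying on the table beside the lane on the side away from the robot; 110 x 150 x 45 mm high, origin at the centre of its underside, long side along its y.
- tin_a: Bystander: small tin, 60 mm diameter, 75 mm tall, upright beside the lane on the side away from the robot; origin at the centre of its underside.
- tin_b: Bystander: small tin like the other, 60 mm diameter, 75 mm tall, upright beside the lane on the robot's side; origin at the centre of its underside.
- tape_roll: Bystander: roll of clear tape lying flat beside the lane on the robot's side, 80 mm diameter, 48 mm high; origin at the centre of its underside.
- spray_bottle: Bystander: upright bottle, 64 mm diameter, 130 mm tall, on the table 60 mm or more before the open end of the lane; origin at the centre of its underside.
There are look-alikes about, which are no part of the job. Leave any orange or purple look-alike of the carton alone.

How it is judged:
By the outcome, as a careful person would: the job done as asked, in the order asked, and still so for the second after the job is handed in, with the robot touching nothing.
It also fails if it takes over 48 s, if anything falls off the work surface, if the arm or the gripper's body presses on something with over 40 N, if the wrist force passes 120 N, or if a joint passes its speed limit or range.

ROBOT

A 6-joint arm with a two-finger parallel gripper is mounted at the origin on the work surface. World frame = base frame: x ahead of the robot, y to its left, z up, the work surface at z = 0. Lengths are in m, angles in rad, forces in N, time in s.
With the tool pointing down it reaches from about 0.275 to 0.825 m from the base axis. Payload 5.2 kg.
Tool frame: the origin (TCP) lies at the centre of the arm's flange, where the gripper is bolted on; the fingertips stand 186 mm ahead of it and the grasp point (between the pads) lies 167 mm ahead of it; z points along the fingers, y is the direction in which the jaws open and shut (so a half turn about z gives the same grasp; the last joint's range is limited). The gripper opens to 93 mm and grips with 3 to 60 N. Pads are 15 mm wide; open, the fingers measure 128 mm over their backs; the gripper's body (75 mm by 188 mm) begins 65 mm behind the grasp point.
Start: joints at [-1.402, 0.259, 1.535, -0, 1.348, -0.203], TCP at [0.2, -0.512, 0.405] pointing down, gripper open.
Joint ranges: [-3.14, 3.14], [-0.91, 2.08], [0.19, 2.58], [-1.22, 4.36], [0.22, 2.71], [-3.12, 3.12]. Speed limits (rad/s): [2.57, 2.57, 3.14, 3.14, 3.14, 3.14].

INTERFACE

Orientations are given as a rotation vector (axis times angle).
In Python, from plant import * gives the robot as it stands. The module is installed in compiled form; this text tells all that it offers.
- The arm moves only by the tool arm_command, never from a script. Its argument "steps" is a list of rows, each an object with "rot": the turn, a rotation vector about the tool's x, y, z in degrees, a list of three; "travel": the shift along the tool's x, y, z in mm, a list of three; "fingers": the finger opening in mm, from 0 to 93. A call has exactly 5 rows; each row shifts and turns the pose as measured when the row begins, along the tool's axes as they then stand; what a row does not reach is not made up. A row lasts 1/8 s, in which the tool goes at most 62.5 mm and 10.7 degrees, less where a joint would pass 70% of its speed; a pose out of reach is approached as far as the arm can. A call is refused whole if a number of a shift passes 62.5 or a number of a turn 10.7, either way. A call with a gripper value outside its range is refused whole. The fingers move at their own pace and stop on an object; the grip force is fixed at half the most. Time passes only in rows, so rows that do not move let the fingers close, or fill a call up. It gives the time, the measured TCP pose, the force and the opening at its end, in the units of the state.
- read_state(): the state, without advancing time (a new reading comes with each control period).
- camera(name): name is "scene" or "side" or "wrist"; returns a dict with "img" (420x560x3 uint8, red, green, blue), "fx", "fy", "cx", "cy" (pixels), "distortion" ([k1, k2, p1, p2, k3] as OpenCV has them; the pictures are not rectified), "position" and "rotation" of the camera in the world; the wrist camera has in their place "hand_eye" (4x4, takes a point from camera to tool coordinates, whose origin is the TCP and whose axes are the flange's). Camera axes: x right, y up, looking along -z (the intrinsics and any distortion apply to the point x, -y, -z); pixel columns grow to the right and rows downward; lengths in m; the calibration is good to about 2 mm. A picture is of the moment at which its call begins: read the wrist's pose just before it. There is no depth.
- hand_in(): hands the job in, once; it reports no verdict.
The state is a dict: "clock": time; "joint_pos": joint angles; "qd": joint speeds; "joint_efforts": joint torques, N m; "tool_pos": TCP position; "tool_rot": TCP orientation; "wrist_force": force on the tool from outside, world axes, zero at the start; "moment": the same for the moment, N m; "grip_width": finger opening in m.
Only numpy, scipy, OpenCV 4.12 (cv2) and the standard library are available. Lean on these libraries where they do the work, as an engineer would, in place of code of your own. Each camera call takes 0.05 s, during which the arm holds its last target.

## Working session

There is one attempt and no reset: what is moved stays moved. The work goes in short steps, Python scripts to look and compute and a tool call to move; the robot and the scene stay as the last step left them, time stands still between calls to the robot, and variables do not carry over. Pictures are saved under pics/ and viewed, and the job is handed in when it is done.

Besides the shell and the picture viewer there is one more tool, called after "Request:" as name([rows], argument=value, ...), one row to a line, values as JSON. arm_command: Moves the arm, as the interface text tells. Its arguments: {"type":"object","properties":{"steps":{"type":"array","items":{"type":"object","properties":{"rot":{"type":"array","items":{"type":"number"}},"travel":{"type":"array","items":{"type":"number"}},"fingers":{"type":"number"}}}}},"required":["steps"]}

```bash
mkdir -p pics
cat > h.py <<'E'
from plant import *
import numpy as np, cv2, pickle
def snap(name,tag):
    s=read_state(); c=camera(name); c=dict(c); c['state']=s
    cv2.imwrite(f'pics/{tag}.png',cv2.cvtColor(c['img'],cv2.COLOR_RGB2BGR)); pickle.dump(c,open(f'pics/{tag}.pkl','wb')); return c
def load(tag): return pickle.load(open(f'pics/{tag}.pkl','rb'))
def RT(c):
    if 'hand_eye' in c:
        s=c['state'];H=np.array(c['hand_eye']);R=cv2.Rodrigues(np.array(s['tool_rot'],float))[0]
        return R@H[:3,:3], R@H[:3,3]+np.array(s['tool_pos'])
    R=np.array(c['rotation'],float)
    if R.shape!=(3,3): R=cv2.Rodrigues(R)[0]
    return R,np.array(c['position'],float)
def K(c): return np.array([[c['fx'],0,c['cx']],[0,c['fy'],c['cy']],[0,0,1.]])
def px2z(c,pts,z):
    R,p=RT(c); u=cv2.undistortPoints(np.array(pts,float).reshape(-1,1,2),K(c),np.array(c['distortion'],float)).reshape(-1,2)
    d=np.c_[u[:,0],-u[:,1],-np.ones(len(u))]@R.T
    t=(z-p[2])/d[:,2]; return p+d*t[:,None]
def w2px(c,P):
    R,p=RT(c); q=(np.array(P,float).reshape(-1,3)-p)@R; q=q*[1,-1,-1]
    return cv2.projectPoints(q,np.zeros(3),np.zeros(3),K(c),np.array(c['distortion'],float))[0].reshape(-1,2)
E
python3 - <<'E'
from h import *
for n in ['scene','side','wrist']:
    c=snap(n,n+'0'); print(n,c['fx'],c['distortion'],RT(c)[1],RT(c)[0][:,2])
s=read_state();print(s)
E
```

```text
scene 480.00883115091096 [-0.15806582  0.          0.          0.          0.        ] [0.9569356  0.13806048 1.3059691 ] [0.3126022  0.04054289 0.94901851]
side 404.3178868056841 [0.00711064 0.         0.         0.         0.        ] [ 0.24681213 -0.1416238   1.24560821] [-0.2705959  -0.17179502  0.94724038]
wrist 359.5214873216967 [-0.08550598  0.          0.          0.          0.        ] [ 0.26158935 -0.48850858  0.38335414] [0.22418351 0.08423543 0.97089966]
{'clock': 0.15, 'joint_pos': array([-1.40179794e+00,  2.59226873e-01,  1.53583504e+00, -1.70009062e-05,
        1.34800091e+00, -2.02815862e-01]), 'qd': array([-2.22727847e-03, -4.61874292e-04, -3.59299621e-03, -1.92192510e-03,
       -4.45618498e-04, -5.08768770e-05]), 'joint_efforts': array([ 8.69496398e-04, -4.37644780e+01, -2.84232223e+01,  7.17460457e-02,
        3.78993794e-02, -9.94801348e-05]), 'tool_pos': array([ 0.19980261, -0.51225731,  0.40407954]), 'tool_rot': array([-3.08601383e+00, -5.80420082e-01, -1.30030341e-05]), 'wrist_force': array([-0.20326315,  0.21459505, -0.09895108]), 'moment': array([ 0.10341373, -0.00430884, -0.07108424]), 'grip_width': 0.09275179749184471}
```

View pics/scene0.png

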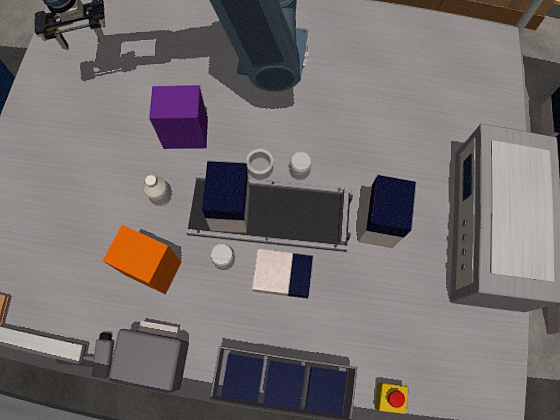

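View pics/side0.png

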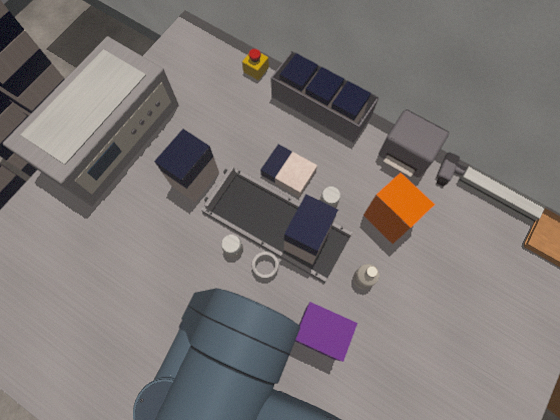

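View pics/wrist0.png

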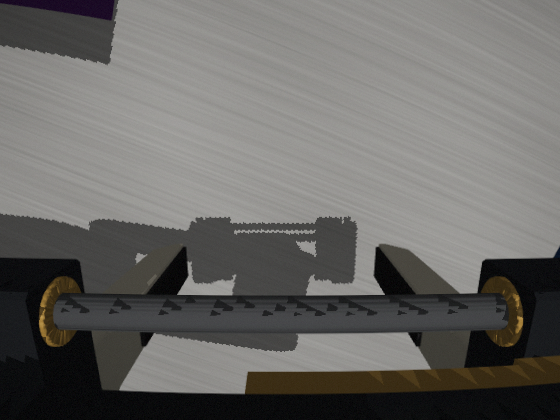

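The scene picture has four cartons standing on end: one at (225,190) with a dark top, one at (388,210) with a dark top past the lane's stop, one purple at (180,117) and one orange at (143,260). The one at (225,190) stands on the deck at the open end, so it is the target. The stop plate is near (347,215) and the spray bottle is at (155,188).

Run:
```python
import cv2
a=cv2.imread('pics/scene0.png')[135:285,130:430]; cv2.imwrite('pics/sc_c.png',cv2.resize(a,(800,400),interpolation=cv2.INTER_CUBIC))
a=cv2.imread('pics/side0.png')[130:310,190:400]; cv2.imwrite('pics/si_c.png',cv2.resize(a,(700,600),interpolation=cv2.INTER_CUBIC))
```

```text
(no output)
```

View pics/sc_c.png

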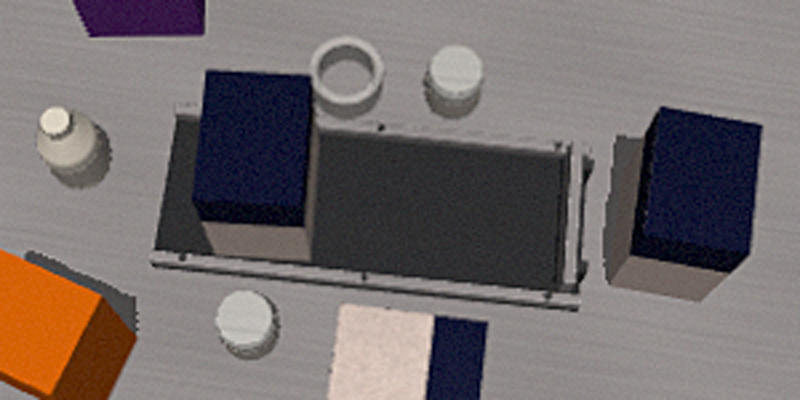

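View pics/si_c.png

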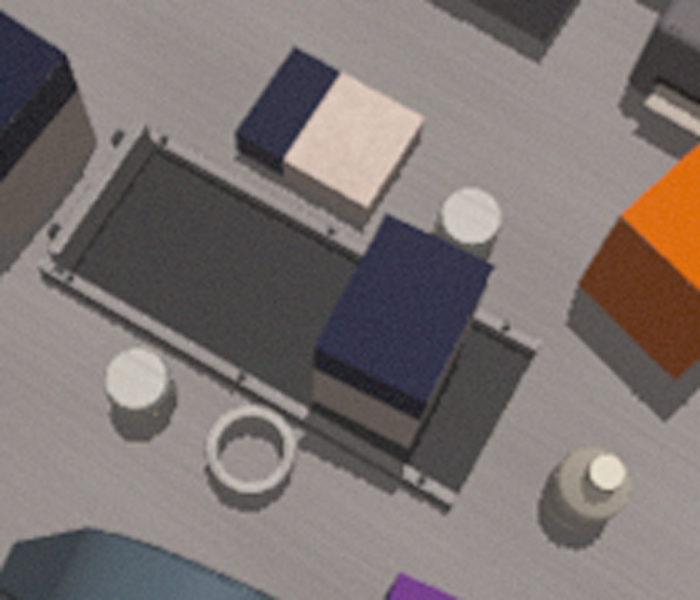

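The crop confirms it: the target has a dark top and white sides and stands inside the rails near the open end. The spray bottle is just before that end. Next I measure positions.

Run:
```python
from h import *
A=load('scene0');B=load('side0')
fa=lambda p:np.array(p)*.375+[130,135]
fb=lambda p:np.array(p)*.3+[190,130]
for n,c,f,q in [('A',A,fa,[(207,70),(312,75),(304,225),(197,217)]),('B',B,fb,[(388,213),(493,267),(420,412),(316,350)])]:
    P=px2z(c,f(q),.198);print(n,'top',P[:,:2].round(4).tolist(),P.mean(0).round(4),[np.linalg.norm(P[i]-P[(i+1)%4]).round(4) for i in range(4)])
P=px2z(A,fa([(150,262),(578,307),(178,104)]),.028);print('A rails',P.round(4))
P=px2z(B,fb([(42,270),(448,505),(148,130),(538,345)]),.028);print('B rails',P.round(4))
P=px2z(A,fa([(570,143),(562,293)]),.068);print('A stop top ',P.round(4))
for c,f,q in [(A,fa,(57,122)),(B,fb,(607,470))]: print('spray',px2z(c,f([q]),.13).round(3))
for c,f,q in [(A,fa,(455,68)),(B,fb,(137,378))]: print('tinb',px2z(c,f([q]),.075).round(3))
for c,f,q in [(A,fa,(347,72)),(B,fb,(252,450))]: print('tape',px2z(c,f([q]),.048).round(3))
for c,f,q in [(A,fa,(245,318)),(B,fb,(470,215))]: print('tina',px2z(c,f([q]),.075).round(3))
print('purple',px2z(A,[(152,88),(198,86),(208,148),(163,148)],.19).round(3),'B',px2z(B,[(313,304),(357,323),(343,360),(297,340)],.19).round(3))
```

```text
A top [[0.5003, -0.09], [0.4902, 0.009], [0.6366, 0.0268], [0.6442, -0.0705]] [ 0.5678 -0.0312  0.198 ] [np.float64(0.0995), np.float64(0.1474), np.float64(0.0977), np.float64(0.1452)]
B top [[0.6165, 0.0163], [0.6232, -0.0808], [0.4875, -0.0938], [0.4852, 0.0026]] [ 0.5531 -0.0389  0.198 ] [np.float64(0.0974), np.float64(0.1363), np.float64(0.0964), np.float64(0.132)]
A rails [[ 0.6518 -0.1414  0.028 ]
 [ 0.6309  0.3024  0.028 ]
 [ 0.4742 -0.1482  0.028 ]]
B rails [[ 0.4479  0.2871  0.028 ]
 [ 0.4678 -0.1515  0.028 ]
 [ 0.6216  0.2864  0.028 ]
 [ 0.641  -0.1452  0.028 ]]
A stop top  [[0.4692 0.2707 0.068 ]
 [0.6293 0.2798 0.068 ]]
spray [[ 0.55  -0.241  0.13 ]]
spray [[ 0.546 -0.246  0.13 ]]
tinb [[0.407 0.141 0.075]]
tinb [[0.405 0.139 0.075]]
tape [[0.418 0.028 0.048]]
tape [[0.41  0.021 0.048]]
tina [[ 0.704 -0.027  0.075]]
tina [[ 0.7   -0.03   0.075]]
purple [[ 0.306 -0.286  0.19 ]
 [ 0.282 -0.162  0.19 ]
 [ 0.461 -0.098  0.19 ]
 [ 0.478 -0.213  0.19 ]] B [[ 0.374 -0.155  0.19 ]
 [ 0.394 -0.272  0.19 ]
 [ 0.3   -0.287  0.19 ]
 [ 0.278 -0.168  0.19 ]]
```

```bash
cat > fit.py <<'E'
from h import *
from scipy.optimize import least_squares
def pl(p,L):
    c,s=np.cos(p[2]),np.sin(p[2]); L=np.array(L,float)
    return np.c_[p[0]+c*L[:,0]-s*L[:,1],p[1]+s*L[:,0]+c*L[:,1],L[:,2]]
def fit(obs,p0):
    f=lambda p:np.concatenate([(w2px(c,pl(p,L))-np.array(q)).ravel() for c,L,q in obs])
    r=least_squares(f,p0,loss='soft_l1'); return r.x, f(r.x).reshape(-1,2)
def draw(img,c,p,boxes,col):
    for (x,y,z0,z1) in boxes:
        P=pl(p,[(sx*x,sy*y,z) for z in(z0,z1) for sx,sy in((-1,-1),(1,-1),(1,1),(-1,1))]); q=w2px(c,P)
        return q
E
python3 - <<'E'
from fit import *
A=load('scene0');B=load('side0')
fa=lambda p:np.array(p)*.375+[130,135]-.3
fb=lambda p:np.array(p)*.3+[190,130]-.35
h=.198
car,r=fit([(A,[(-.065,-.05,h),(-.065,.05,h)],fa([(207,70),(312,75)])),(B,[(.065,.05,h),(.065,-.05,h)],fb([(388,213),(493,267)]))],[.555,-.036,.05]); print(car,np.degrees(car[2]),r.round(1).tolist())
lane,r=fit([(A,[(.089,-.225,0),(.089,.225,0)],fa([(150,267),(578,311)])),(B,[(-.089,.225,0),(-.089,-.225,0),(.089,-.225,.028)],fb([(42,276),(448,510),(540,345)]))],[.546,.07,.045]);print(lane,np.degrees(lane[2]),r.round(1).tolist())
# overlay
for c,t in((A,'scene'),(B,'side')):
    s=3; u0=(130,135) if t=='scene' else (190,130); w,hh=(260,150) if t=='scene' else (210,190)
    im=cv2.cvtColor(c['img'],cv2.COLOR_RGB2BGR)[u0[1]:u0[1]+hh,u0[0]:u0[0]+w]; im=cv2.resize(im,None,fx=s,fy=s,interpolation=cv2.INTER_CUBIC)
    def line(p,L,col):
        q=((w2px(c,pl(p,L))-u0+.5)*s*16).astype(np.int32); cv2.polylines(im,[q.reshape(-1,1,2)],True,col,1,cv2.LINE_AA,4)
    sq=lambda x,y,z:[(-x,-y,z),(x,-y,z),(x,y,z),(-x,y,z)]
    line(car,sq(.065,.05,h),(0,255,0));line(car,sq(.065,.05,.008),(0,255,0))
    line(lane,sq(.077,.225,.028),(0,255,255));line(lane,sq(.089,.225,0),(255,0,255))
    line(lane,[(-.077,.2,.068),(.077,.2,.068)],(0,0,255));line(lane,[(-.077,.2,.008),(.077,.2,.008)],(0,0,255))
    cv2.imwrite(f'pics/ov_{t}.png',im)
print('orange',px2z(A,[(123,227),(180,264),(166,292),(105,262)],.0).round(3).tolist(),px2z(B,[(402,175),(433,206),(397,241),(365,208)],.19).round(3).tolist())
E
```

```text
[ 0.55745837 -0.03624623  0.08312197] 4.762537831989227 [[-0.0, -1.0], [0.1, -0.4], [-0.2, -0.6], [0.9, -0.6]]
[0.5478952  0.07536898 0.04483471] 2.5688394570323827 [[0.9, -0.9], [-0.5, -0.3], [-0.1, -0.4], [0.2, 0.2], [0.8, -1.1]]
orange [[0.656, -0.333, 0.0], [0.734, -0.147, 0.0], [0.817, -0.169, 0.0], [0.764, -0.359, 0.0]] [[0.816, -0.179, 0.19], [0.78, -0.295, 0.19], [0.637, -0.258, 0.19], [0.672, -0.14, 0.19]]
```

View pics/ov_scene.png

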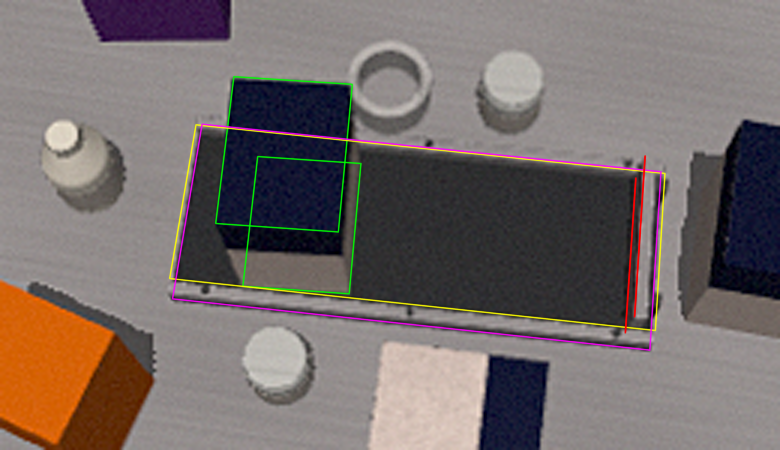

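View pics/ov_side.png

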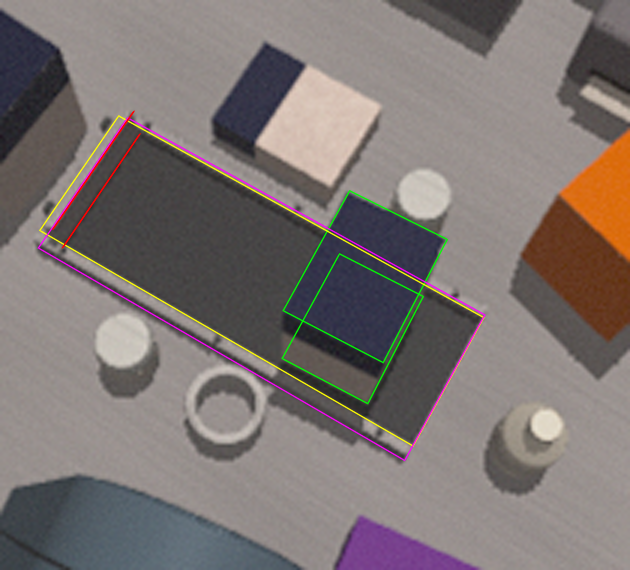

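```bash
cat > plan.py <<'E'
from h import *
import sys
from scipy.spatial.transform import Rotation as Ro
def plan(target,yawdeg,rows,vertical=True):
    s=read_state(); p=np.array(s['tool_pos']);R=Ro.from_rotvec(s['tool_rot'])
    a=np.radians(yawdeg); y=np.array([np.cos(a),np.sin(a),0]);z=np.array([0,0,-1.]);x=np.cross(y,z)
    Rt=Ro.from_matrix(np.c_[x,y,z]); w=(R.inv()*Rt).as_rotvec(); 
    for i in range(rows):
        Ri=R*Ro.from_rotvec(w*i/rows); t=Ri.inv().apply((np.array(target)-p)/rows)*1000
        print('rot',np.degrees(w/rows).round(2).tolist(),'travel',t.round(1).tolist())
    print('clock',s['clock'],'pos',p.round(4),'F',np.round(s['wrist_force'],2),'tool axes x,y in world',R.as_matrix()[:,0].round(3),R.as_matrix()[:,1].round(3),'rotvec',np.degrees(w).round(2))
L=np.array([.548,.0755]);LA=np.radians(2.57);lx=np.array([np.cos(LA),np.sin(LA)]);ly=np.array([-np.sin(LA),np.cos(LA)])
def lane2w(u,v,z): return [*(L+u*lx+v*ly),z]
def w2lane(P): d=np.array(P)[:2]-L; return (d@lx,d@ly)
E
python3 - <<'E'
from plan import *
t=lane2w(.003,-.228,.425);print(t);plan(t,2.57,10)
E
```

```text
[np.float64(0.5612204848088077), np.float64(-0.152136154381109), 0.425]
rot [-0.01, -0.01, -7.13] travel [46.8, -20.4, -2.0]
rot [-0.01, -0.01, -7.13] travel [48.9, -14.5, -2.1]
rot [-0.01, -0.01, -7.13] travel [50.3, -8.3, -2.1]
rot [-0.01, -0.01, -7.13] travel [51.0, -2.0, -2.1]
rot [-0.01, -0.01, -7.13] travel [50.8, 4.4, -2.1]
rot [-0.01, -0.01, -7.13] travel [49.9, 10.6, -2.1]
rot [-0.01, -0.01, -7.13] travel [48.2, 16.7, -2.1]
rot [-0.01, -0.01, -7.13] travel [45.7, 22.6, -2.1]
rot [-0.01, -0.01, -7.13] travel [42.6, 28.1, -2.1]
rot [-0.01, -0.01, -7.13] travel [38.8, 33.2, -2.1]
clock 0.15 pos [ 0.1998 -0.5123  0.4041] F [-0.2   0.21 -0.1 ] tool axes x,y in world [0.932 0.363 0.   ] [ 0.363 -0.932 -0.001] rotvec [-6.000e-02 -7.000e-02 -7.127e+01]
```

Request:
arm_command([
  {"rot": [0,0,-7],"travel": [47,-20,-8],"fingers": 93},
  {"rot": [0,0,-7],"travel": [49,-14,-8],"fingers": 93},
  {"rot": [0,0,-7],"travel": [50,-8,-4],"fingers": 93},
  {"rot": [0,0,-7],"travel": [51,-2,0],"fingers": 93},
  {"rot": [0,0,-7],"travel": [50,4,0],"fingers": 93},
])

```text
clock: 0.78
tool_pos: [0.3824, -0.3313, 0.423]
tool_rot: [-2.758, -1.496, -0.001]
wrist_force: [1.0, -0.2, 0.5]
grip_width: 0.0927
```

Run:
```python
from plan import *
t=lane2w(.003,-.228,.425);plan(t,2.57,5)
```

```text
rot [-0.02, -0.04, -7.12] travel [49.5, 10.4, -0.3]
rot [-0.02, -0.04, -7.12] travel [47.9, 16.5, -0.3]
rot [-0.02, -0.04, -7.12] travel [45.5, 22.3, -0.4]
rot [-0.02, -0.04, -7.12] travel [42.3, 27.8, -0.4]
rot [-0.02, -0.04, -7.12] travel [38.6, 32.8, -0.4]
clock 0.775 pos [ 0.3824 -0.3313  0.423 ] F [ 1.05 -0.21  0.47] tool axes x,y in world [0.545 0.838 0.002] [ 0.838 -0.545 -0.003] rotvec [ -0.12  -0.19 -35.62]
```

Request:
arm_command([
  {"rot": [0,0,-7.2],"travel": [49,10,0],"fingers": 93},
  {"rot": [0,0,-7.2],"travel": [48,16,0],"fingers": 93},
  {"rot": [0,0,-7.2],"travel": [45,22,0],"fingers": 93},
  {"rot": [0,0,-7.2],"travel": [42,28,0],"fingers": 93},
  {"rot": [0,0,-7],"travel": [38,33,0],"fingers": 93},
])

```text
clock: 1.4
tool_pos: [0.5629, -0.1443, 0.4225]
tool_rot: [-2.141, -2.294, -0.002]
wrist_force: [0.5, -0.3, -0.1]
grip_width: 0.0927
```

Run:
```python
from plan import *
t=lane2w(.003,-.225,.353);plan(t,2.57,5); snap('wrist','w1')
```

```text
rot [-0.02, -0.05, 0.28] travel [-1.0, -0.4, 13.9]
rot [-0.02, -0.05, 0.28] travel [-1.0, -0.4, 13.9]
rot [-0.02, -0.05, 0.28] travel [-1.0, -0.4, 13.9]
rot [-0.02, -0.05, 0.28] travel [-1.0, -0.4, 13.9]
rot [-0.02, -0.05, 0.28] travel [-1.0, -0.4, 13.9]
clock 1.4 pos [ 0.5629 -0.1443  0.4225] F [ 0.47 -0.3  -0.12] tool axes x,y in world [-0.069  0.998  0.004] [ 0.998  0.069 -0.002] rotvec [-0.12 -0.23  1.38]
```

View pics/w1.png

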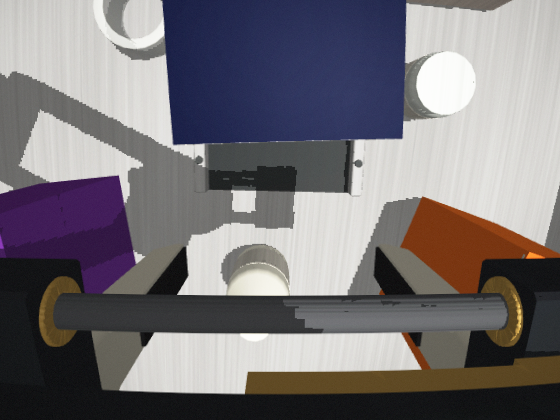

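The wrist view shows the carton's near top edge from (173,144) to (402,138). The lane's open end runs from (195,192) to (362,195), and the spray bottle is between the fingers at (258,290), lower down.

Run:
```python
from plan import *
c=load('w1'); P=px2z(c,[(173,144),(402,138)],.198);print(P.round(4),[np.round(w2lane(p),4) for p in P],np.linalg.norm(P[0]-P[1]))
P=px2z(c,[(195,192),(362,195)],.028);print(P.round(4),[np.round(w2lane(p),4) for p in P])
```

```text
[[ 0.4982 -0.0925  0.198 ]
 [ 0.6268 -0.0802  0.198 ]] [array([-0.0573, -0.1656]), array([ 0.0717, -0.159 ])] 0.1292014265866469
[[ 0.4716 -0.1529  0.028 ]
 [ 0.6488 -0.1439  0.028 ]] [array([-0.0865, -0.2247]), array([ 0.0909, -0.2237])]
```

Request:
arm_command([
  {"rot": [0,0,0.7],"travel": [-1,0,20],"fingers": 93},
  {"rot": [0,0,0.7],"travel": [-1,0,20],"fingers": 93},
  {"rot": [0,0,0],"travel": [0,0,20],"fingers": 93},
  {"rot": [0,0,0],"travel": [0,0,10],"fingers": 93},
  {"rot": [0,0,0],"travel": [0,0,0],"fingers": 93},
])

```text
clock: 2.08
tool_pos: [0.567, -0.1392, 0.3491]
tool_rot: [-2.154, -2.278, -0.008]
wrist_force: [0.1, 0.5, -0.9]
grip_width: 0.0931
```

Run:
```python
from plan import *
t=lane2w(.005,-.180,.353);plan(t,2.57,5);print(w2lane(read_state()['tool_pos']))
```

```text
rot [-0.01, -0.1, 0.13] travel [7.1, -0.8, -0.7]
rot [-0.01, -0.1, 0.13] travel [7.1, -0.8, -0.7]
rot [-0.01, -0.1, 0.13] travel [7.1, -0.8, -0.7]
rot [-0.01, -0.1, 0.13] travel [7.1, -0.8, -0.8]
rot [-0.01, -0.1, 0.13] travel [7.1, -0.8, -0.8]
clock 2.075 pos [ 0.567  -0.1392  0.3491] F [ 0.08  0.46 -0.87] tool axes x,y in world [-0.056  0.998  0.009] [ 0.998  0.056 -0.001] rotvec [-0.05 -0.49  0.64]
(np.float64(0.009304870954618348), np.float64(-0.21532624048944743))
```

Request:
arm_command([
  {"rot": [0,-0.2,0.3],"travel": [7,-1,-2],"fingers": 93},
  {"rot": [0,-0.2,0.3],"travel": [7,-1,-2],"fingers": 93},
  {"rot": [0,0,0],"travel": [7,-1,-1],"fingers": 93},
  {"rot": [0,0,0],"travel": [7,-1,-1],"fingers": 93},
  {"rot": [0,0,0],"travel": [7,0,0],"fingers": 93},
])

```text
clock: 2.7
tool_pos: [0.5613, -0.1025, 0.3585]
tool_rot: [2.17, 2.268, 0.003]
wrist_force: [-0.2, 0.1, -0.6]
grip_width: 0.0934
```

Request:
arm_command([
  {"rot": [0,0,0],"travel": [7,0,0],"fingers": 93},
  {"rot": [0,0,0],"travel": [7,0,0],"fingers": 93},
  {"rot": [0,0,0],"travel": [7,0,0],"fingers": 93},
  {"rot": [0,0,0],"travel": [7,0,0],"fingers": 93},
  {"rot": [0,0,0],"travel": [7,0,0],"fingers": 93},
])

```text
clock: 3.32
tool_pos: [0.5599, -0.0657, 0.3591]
tool_rot: [2.168, 2.266, 0.002]
wrist_force: [-0.4, -1.0, 1.8]
grip_width: 0.093
```

Run:
```python
from plan import *
t=lane2w(.005,-.120,.353);plan(t,2.57,5);print(w2lane(read_state()['tool_pos']));snap('scene','s2');c=snap('side','si2')
i=cv2.imread('pics/si2.png')[100:320,170:420];j=cv2.imread('pics/s2.png')[110:290,120:430]
a=cv2.resize(j,None,fx=1.29,fy=1.29);b=cv2.resize(i,(400,352));H=max(a.shape[0],b.shape[0])
z=np.zeros((H,800,3),np.uint8);z[:a.shape[0],:a.shape[1]]=a[:,:800];z[:b.shape[0],400:]=b;cv2.imwrite('pics/both2.png',z)
```

```text
rot [0.06, 0.03, -0.0] travel [4.3, -0.1, 1.2]
rot [0.06, 0.03, -0.0] travel [4.3, -0.1, 1.2]
rot [0.06, 0.03, -0.0] travel [4.3, -0.1, 1.2]
rot [0.06, 0.03, -0.0] travel [4.3, -0.1, 1.2]
rot [0.06, 0.03, -0.0] travel [4.3, -0.1, 1.2]
clock 3.325 pos [ 0.5599 -0.0657  0.3591] F [-0.43 -1.03  1.82] tool axes x,y in world [-0.045  0.999 -0.003] [0.999 0.045 0.005] rotvec [ 0.28  0.17 -0.02]
(np.float64(0.005522520350176884), np.float64(-0.14159134697847678))
```

View pics/both2.png

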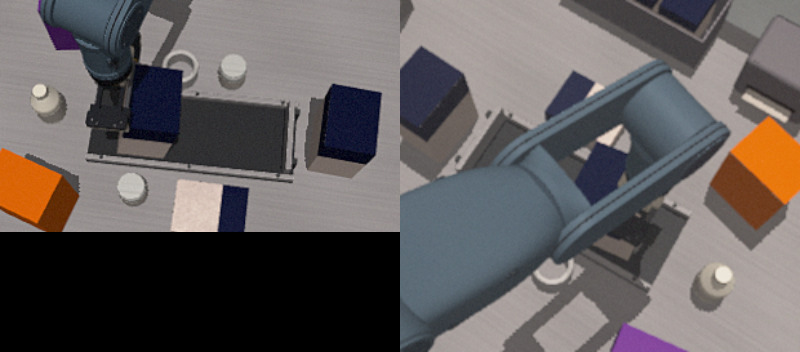

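The carton has begun to tip: I read about 1 N along the push, and its base is still in place. I'll keep pushing gently.

Request:
arm_command([
  {"rot": [0,0,0],"travel": [7,0,1],"fingers": 93},
  {"rot": [0,0,0],"travel": [7,0,1],"fingers": 93},
  {"rot": [0,0,0],"travel": [7,0,1],"fingers": 93},
  {"rot": [0,0,0],"travel": [7,0,1],"fingers": 93},
  {"rot": [0,0,0],"travel": [7,0,0],"fingers": 93},
])

```text
clock: 4.05
tool_pos: [0.5579, -0.028, 0.354]
tool_rot: [2.169, 2.268, 0.003]
wrist_force: [0.6, -0.4, -0.3]
grip_width: 0.0926
```

Run:
```python
from plan import *
print(w2lane(read_state()['tool_pos']));snap('scene','s3')
j=cv2.imread('pics/s3.png')[110:290,120:430];cv2.imwrite('pics/s3c.png',cv2.resize(j,None,fx=2.5,fy=2.5))
```

```text
(np.float64(0.005275669433323797), np.float64(-0.1038667897104064))
```

View pics/s3c.png

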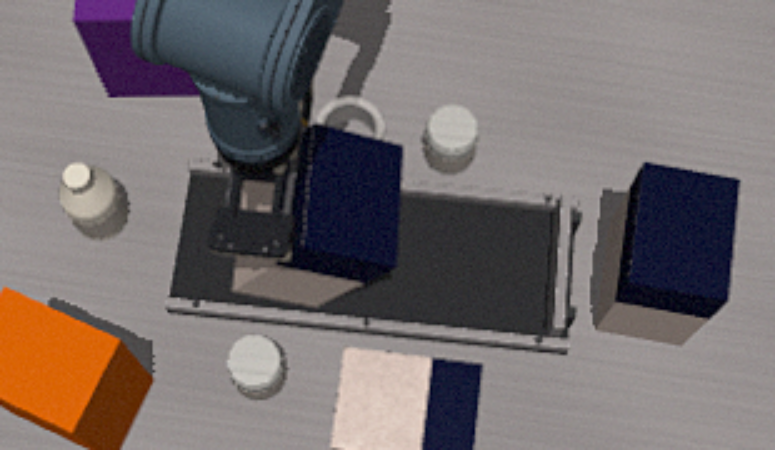

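The carton is now leaning about 20° towards the stop and is still between the rails.

Request:
arm_command([
  {"rot": [0,0,0],"travel": [7,0,0],"fingers": 93},
  {"rot": [0,0,0],"travel": [7,0,0],"fingers": 93},
  {"rot": [0,0,0],"travel": [7,0,0],"fingers": 93},
  {"rot": [0,0,0],"travel": [5,0,0],"fingers": 93},
  {"rot": [0,0,0],"travel": [0,0,0],"fingers": 93},
])

```text
clock: 4.72
tool_pos: [0.5565, 0.001, 0.354]
tool_rot: [2.169, 2.269, 0.004]
wrist_force: [0.7, -0.3, 0.1]
grip_width: 0.0927
```

Run:
```python
from plan import *
print(w2lane(read_state()['tool_pos']));snap('scene','s4')
j=cv2.imread('pics/s4.png')[110:290,120:430];cv2.imwrite('pics/s4c.png',cv2.resize(j,None,fx=2.5,fy=2.5))
```

```text
(np.float64(0.0051682792636024485), np.float64(-0.07478409630366281))
```

View pics/s4c.png

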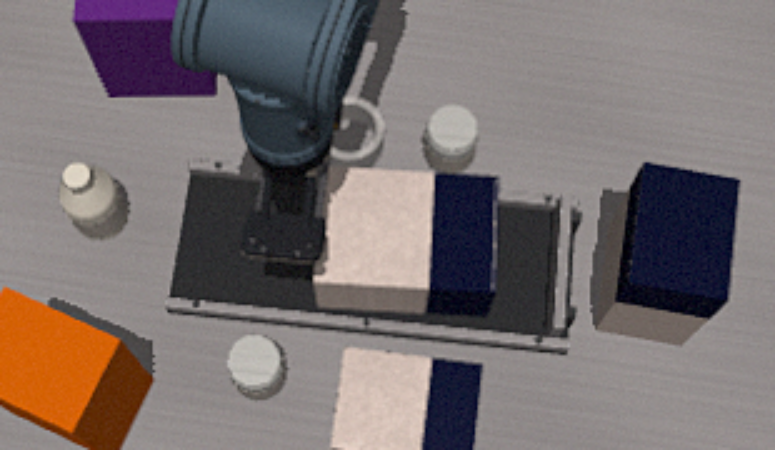

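It has fallen flat between the rails with its dark top end towards the stop. Next I measure it and back the arm off.

Run:
```python
from plan import *
c=load('s4');q=np.array([(498,176),(494,284),(436,171),(337,169),(314,283)])/2.5+[120,110]
for p in px2z(c,q,.108): print(np.round(w2lane(p),4))
plan(lane2w(0.002,-.135,.37),2.57,5)
```

```text
[-0.0705  0.1262]
[0.0503 0.1314]
[-0.0688  0.0594]
[-0.0594 -0.0465]
[ 0.0698 -0.055 ]
rot [0.04, 0.0, 0.0] travel [-12.0, -0.6, -3.2]
rot [0.04, 0.0, 0.0] travel [-12.0, -0.6, -3.2]
rot [0.04, 0.0, 0.0] travel [-12.0, -0.6, -3.2]
rot [0.04, 0.0, 0.0] travel [-12.0, -0.6, -3.2]
rot [0.04, 0.0, 0.0] travel [-12.0, -0.6, -3.2]
clock 4.775 pos [0.5565 0.0008 0.354 ] F [ 0.65 -0.09  0.15] tool axes x,y in world [-0.045  0.999 -0.   ] [0.999 0.045 0.003] rotvec [0.18 0.01 0.02]
```

Request:
arm_command([
  {"rot": [0,0,0],"travel": [-18,0,0],"fingers": 93},
  {"rot": [0,0,0],"travel": [-18,0,0],"fingers": 93},
  {"rot": [0,0,0],"travel": [-12,-1,20],"fingers": 93},
  {"rot": [0,0,0],"travel": [0,0,35],"fingers": 93},
  {"rot": [0,0,0],"travel": [0,0,35],"fingers": 93},
])

```text
clock: 5.4
tool_pos: [0.5601, -0.056, 0.2654]
tool_rot: [2.166, 2.259, 0.008]
wrist_force: [0.2, 1.4, -0.3]
grip_width: 0.0932
```

Run:
```python
from plan import *
print(w2lane(read_state()['tool_pos']));plan(lane2w(0.003,-.12,.236),2.57,5);snap('wrist','w5')
```

```text
(np.float64(0.006170967156484588), np.float64(-0.1319150656682124))
rot [0.14, 0.06, -0.04] travel [2.4, -0.7, 5.9]
rot [0.14, 0.06, -0.04] travel [2.4, -0.7, 5.9]
rot [0.14, 0.06, -0.04] travel [2.4, -0.7, 5.9]
rot [0.14, 0.06, -0.04] travel [2.4, -0.7, 5.9]
rot [0.14, 0.06, -0.04] travel [2.4, -0.6, 5.9]
clock 5.4 pos [ 0.5601 -0.056   0.2654] F [ 0.23  1.36 -0.33] tool axes x,y in world [-0.042  0.999 -0.005] [0.999 0.042 0.012] rotvec [ 0.69  0.29 -0.18]
```

View pics/w5.png

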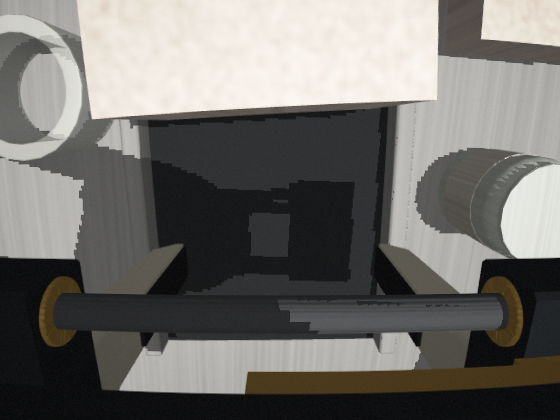

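Run:
```python
from plan import *
c=load('w5');P=px2z(c,[(92,119),(437,100)],.108)
for p in P: print(np.round(w2lane(p),4))
print(np.linalg.norm(P[0]-P[1]))
```

```text
[-0.0624 -0.064 ]
[ 0.067  -0.0577]
0.12952974045069363
```

Request:
arm_command([
  {"rot": [0.3,0.2,0],"travel": [1,-1,10],"fingers": 93},
  {"rot": [0.3,0.1,0],"travel": [1,-1,10],"fingers": 93},
  {"rot": [0,0,0],"travel": [2,-1,9],"fingers": 93},
  {"rot": [0,0,0],"travel": [8,0,0],"fingers": 93},
  {"rot": [0,0,0],"travel": [8,0,0],"fingers": 93},
])

```text
clock: 6.08
tool_pos: [0.5555, -0.0374, 0.2323]
tool_rot: [-2.175, -2.261, 0.002]
wrist_force: [0.5, -1.1, 0.1]
grip_width: 0.0932
```

Run:
```python
from plan import *
print(w2lane(read_state()['tool_pos']));plan(lane2w(0.003,-.075,.236),2.57,5)
```

```text
(np.float64(0.002396047483922143), np.float64(-0.11316449369253476))
rot [-0.04, -0.02, -0.07] travel [7.6, 0.1, -0.7]
rot [-0.04, -0.02, -0.07] travel [7.6, 0.1, -0.7]
rot [-0.04, -0.02, -0.07] travel [7.6, 0.1, -0.7]
rot [-0.04, -0.02, -0.07] travel [7.6, 0.1, -0.7]
rot [-0.04, -0.02, -0.07] travel [7.6, 0.1, -0.7]
clock 6.075 pos [ 0.5555 -0.0374  0.2323] F [ 0.49 -1.1   0.11] tool axes x,y in world [-0.039  0.999  0.002] [ 0.999  0.039 -0.004] rotvec [-0.21 -0.11 -0.35]
```

Request:
arm_command([
  {"rot": [0,0,-0.3],"travel": [7,0,0],"fingers": 93},
  {"rot": [0,0,0],"travel": [7,0,0],"fingers": 93},
  {"rot": [0,0,0],"travel": [7,0,0],"fingers": 93},
  {"rot": [0,0,0],"travel": [7,0,0],"fingers": 93},
  {"rot": [0,0,0],"travel": [7,0,0],"fingers": 93},
])

```text
clock: 6.7
tool_pos: [0.5541, 0.0011, 0.2337]
tool_rot: [-2.168, -2.271, 0.0]
wrist_force: [0.2, 0.3, 0.3]
grip_width: 0.0926
```

Request:
arm_command([
  {"rot": [0,0,0],"travel": [6,0,0],"fingers": 93},
  {"rot": [0,0,0],"travel": [6,0,0],"fingers": 93},
  {"rot": [0,0,0],"travel": [6,0,0],"fingers": 93},
  {"rot": [0,0,0],"travel": [6,0,0],"fingers": 93},
  {"rot": [0,0,0],"travel": [6,0,0],"fingers": 93},
])

```text
clock: 7.32
tool_pos: [0.5527, 0.0323, 0.2337]
tool_rot: [-2.169, -2.271, 0.002]
wrist_force: [0.8, -2.9, 0.1]
grip_width: 0.0929
```

Run:
```python
from plan import *
print(w2lane(read_state()['tool_pos']));plan(lane2w(0.003,-.02,.236),2.57,5);snap('wrist','w6')
```

```text
(np.float64(0.002784316399881958), np.float64(-0.04340720343348284))
rot [-0.02, 0.0, 0.01] travel [4.7, 0.0, -0.5]
rot [-0.02, 0.0, 0.01] travel [4.7, 0.0, -0.5]
rot [-0.02, 0.0, 0.01] travel [4.7, 0.0, -0.5]
rot [-0.02, 0.0, 0.01] travel [4.7, 0.0, -0.5]
rot [-0.02, 0.0, 0.01] travel [4.7, 0.0, -0.5]
clock 7.325 pos [0.5527 0.0323 0.2337] F [ 0.83 -2.91  0.13] tool axes x,y in world [-0.046  0.999 -0.   ] [ 0.999  0.046 -0.001] rotvec [-0.09  0.01  0.07]
```

View pics/w6.png

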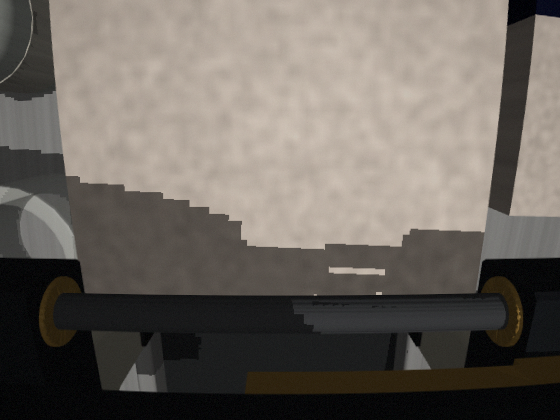

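The carton's base is against the fingers at about 2.9 N, so it is sliding squarely. About 40 mm remain.

Request:
arm_command([
  {"rot": [0,0,0],"travel": [5,0,0],"fingers": 93},
  {"rot": [0,0,0],"travel": [5,0,0],"fingers": 93},
  {"rot": [0,0,0],"travel": [5,0,0],"fingers": 93},
  {"rot": [0,0,0],"travel": [5,0,0],"fingers": 93},
  {"rot": [0,0,0],"travel": [4,0,0],"fingers": 93},
])

```text
clock: 8.0
tool_pos: [0.5515, 0.0583, 0.2337]
tool_rot: [-2.169, -2.271, 0.001]
wrist_force: [-0.5, -2.2, -0.6]
grip_width: 0.0932
```

Run:
```python
from plan import *
print(w2lane(read_state()['tool_pos']));snap('scene','s7')
j=cv2.imread('pics/s7.png')[140:265,170:370];cv2.imwrite('pics/s7c.png',cv2.resize(j,None,fx=4,fy=4,interpolation=cv2.INTER_CUBIC))
```

```text
(np.float64(0.0027463897221241067), np.float64(-0.017307669384063768))
```

View pics/s7c.png

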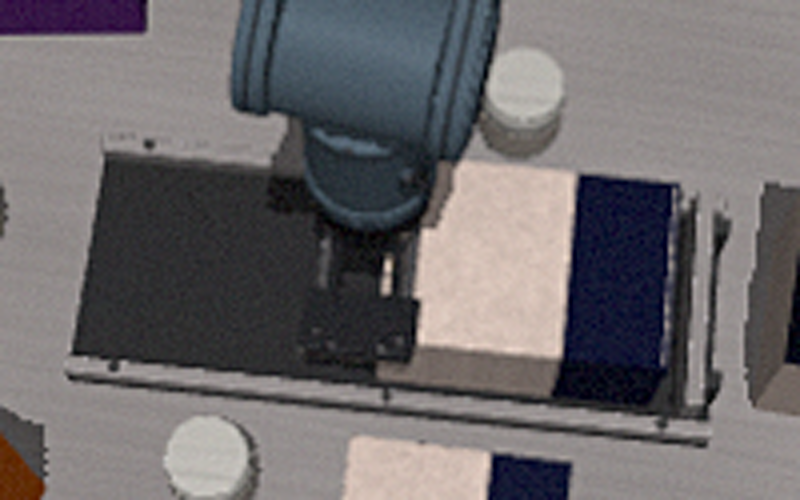

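Run:
```python
from plan import *
c=load('s7')
for p in px2z(c,np.array([(682,183),(664,372)])/4+[170,140],.108): print(np.round(w2lane(p),4))
for p in px2z(c,np.array([(696,195),(688,410)])/4+[170,140],.068): print('stop',np.round(w2lane(p),4))
```

```text
[-0.0617  0.1843]
[0.0704 0.181 ]
stop [-0.0697  0.1993]
stop [0.0835 0.2034]
```

About 16-18 mm remain, so I'll use small steps and check the force.

Request:
arm_command([
  {"rot": [0,0,0],"travel": [3,0,0],"fingers": 93},
  {"rot": [0,0,0],"travel": [3,0,0],"fingers": 93},
  {"rot": [0,0,0],"travel": [2,0,0],"fingers": 93},
  {"rot": [0,0,0],"travel": [2,0,0],"fingers": 93},
  {"rot": [0,0,0],"travel": [2,0,0],"fingers": 93},
])

```text
clock: 8.68
tool_pos: [0.5509, 0.0713, 0.2337]
tool_rot: [-2.169, -2.271, 0.001]
wrist_force: [0.3, -2.5, 0.4]
grip_width: 0.0929
```

Request:
arm_command([
  {"rot": [0,0,0],"travel": [1,0,0],"fingers": 93},
  {"rot": [0,0,0],"travel": [1,0,0],"fingers": 93},
  {"rot": [0,0,0],"travel": [1,0,0],"fingers": 93},
  {"rot": [0,0,0],"travel": [1,0,0],"fingers": 93},
  {"rot": [0,0,0],"travel": [1,0,0],"fingers": 93},
])

```text
clock: 9.3
tool_pos: [0.5508, 0.0763, 0.2337]
tool_rot: [-2.169, -2.273, 0.002]
wrist_force: [0.7, -6.9, 0.3]
grip_width: 0.0927
```

Run:
```python
from plan import *
s=read_state();print(w2lane(s['tool_pos']),s['moment'],s['wrist_force']);plan(lane2w(0.003,0,.2337),2.57,5);snap('scene','s8')
j=cv2.imread('pics/s8.png')[160:260,250:370];cv2.imwrite('pics/s8c.png',cv2.resize(j,None,fx=6,fy=6,interpolation=cv2.INTER_CUBIC))
```

```text
(np.float64(0.002833374573597351), np.float64(0.0006458071433362784)) [-0.97170319 -0.08055123  0.25646055] [ 0.74685062 -6.90567028  0.25013248]
rot [-0.01, 0.01, 0.02] travel [-0.1, 0.0, 0.0]
rot [-0.01, 0.01, 0.02] travel [-0.1, 0.0, 0.0]
rot [-0.01, 0.01, 0.02] travel [-0.1, 0.0, 0.0]
rot [-0.01, 0.01, 0.02] travel [-0.1, 0.0, 0.0]
rot [-0.01, 0.01, 0.02] travel [-0.1, 0.0, 0.0]
clock 9.3 pos [0.5508 0.0763 0.2337] F [ 0.75 -6.91  0.25] tool axes x,y in world [-0.047  0.999 -0.001] [ 0.999  0.047 -0.001] rotvec [-0.06  0.05  0.1 ]
```

View pics/s8c.png

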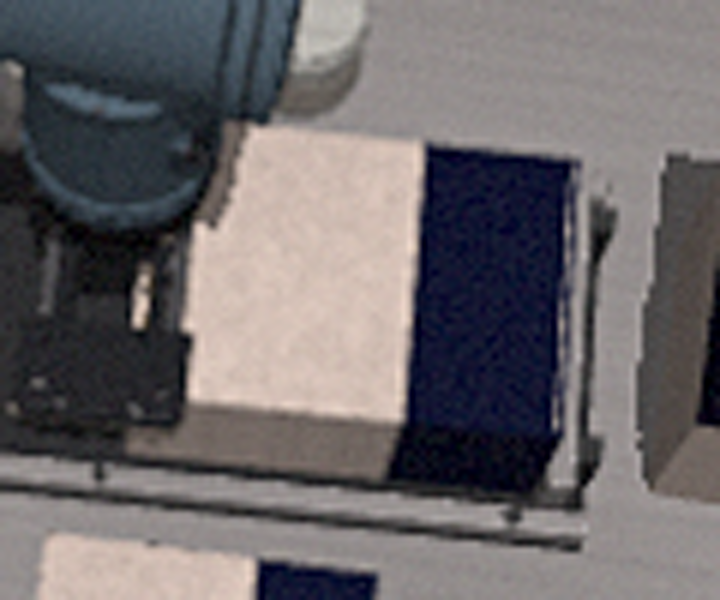

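The carton is touching the stop, and the moment (0.26 N m at 6.9 N) shows the load mostly on one finger. I'll press slightly more to square it, staying well under 25 N.

Request:
arm_command([
  {"rot": [0,0,0],"travel": [1,0,0],"fingers": 93},
  {"rot": [0,0,0],"travel": [1,0,0],"fingers": 93},
  {"rot": [0,0,0],"travel": [1,0,0],"fingers": 93},
  {"rot": [0,0,0],"travel": [1,0,0],"fingers": 93},
  {"rot": [0,0,0],"travel": [1,0,0],"fingers": 93},
])

```text
clock: 9.98
tool_pos: [0.5509, 0.0773, 0.2338]
tool_rot: [2.165, 2.269, -0.011]
wrist_force: [-0.8, -6.3, -0.1]
grip_width: 0.0929
```

Run:
```python
from plan import *
s=read_state();print(w2lane(s['tool_pos']),s['moment'],s['wrist_force']);plan(lane2w(0.003,0,.2337),2.57,5)
```

```text
(np.float64(0.0029425310178314654), np.float64(0.0016454958814120777)) [-0.91172017 -0.28018226  0.01612437] [-0.82854683 -6.28324098 -0.0736051 ]
rot [-0.02, 0.1, 0.02] travel [-0.3, 0.0, 0.0]
rot [-0.02, 0.1, 0.02] travel [-0.3, 0.0, 0.0]
rot [-0.02, 0.1, 0.02] travel [-0.3, 0.0, 0.0]
rot [-0.02, 0.1, 0.02] travel [-0.3, 0.0, 0.0]
rot [-0.02, 0.1, 0.02] travel [-0.3, 0.0, 0.0]
clock 9.975 pos [0.5509 0.0773 0.2338] F [-0.83 -6.28 -0.07] tool axes x,y in world [-0.047  0.999 -0.009] [ 0.999  0.047 -0.001] rotvec [-0.08  0.51  0.12]
```

The tool has stalled at 6 N with the moment balanced, so the face is flush. I'll back straight off and check.

Request:
arm_command([
  {"rot": [0,0,0],"travel": [-3,0,0],"fingers": 93},
  {"rot": [0,0,0],"travel": [-10,0,0],"fingers": 93},
  {"rot": [0,0,0],"travel": [-25,0,0],"fingers": 93},
  {"rot": [0,0,0],"travel": [-40,0,0],"fingers": 93},
  {"rot": [0,0,0],"travel": [-30,0,-20],"fingers": 93},
])

```text
clock: 10.6
tool_pos: [0.5551, -0.0312, 0.2533]
tool_rot: [-2.164, -2.277, 0.011]
wrist_force: [-0.0, -0.7, 0.5]
grip_width: 0.093
```

Request:
arm_command([
  {"rot": [0,0,0],"travel": [0,0,-50],"fingers": 93},
  {"rot": [0,0,0],"travel": [0,0,-50],"fingers": 93},
  {"rot": [0,0,0],"travel": [-30,-20,-50],"fingers": 93},
  {"rot": [0,0,0],"travel": [-40,-30,0],"fingers": 93},
  {"rot": [0,0,0],"travel": [0,0,0],"fingers": 93},
])

```text
clock: 11.22
tool_pos: [0.5084, -0.1085, 0.4095]
tool_rot: [2.167, 2.272, -0.008]
wrist_force: [0.1, -0.2, -0.5]
grip_width: 0.0929
```

Run:
```python
from plan import *
s=read_state();print(s['clock'],s['tool_pos'],w2lane(s['tool_pos']),s['wrist_force']);snap('scene','s9');snap('wrist','w9')
j=cv2.imread('pics/s9.png')[130:290,130:370];cv2.imwrite('pics/s9c.png',cv2.resize(j,None,fx=3.3,fy=3.3,interpolation=cv2.INTER_CUBIC))
```

```text
11.225 [ 0.50837757 -0.10845681  0.40951908] (np.float64(-0.04783119112151266), np.float64(-0.18199511641439883)) [ 0.10110665 -0.19753346 -0.45462946]
```

View pics/s9c.png

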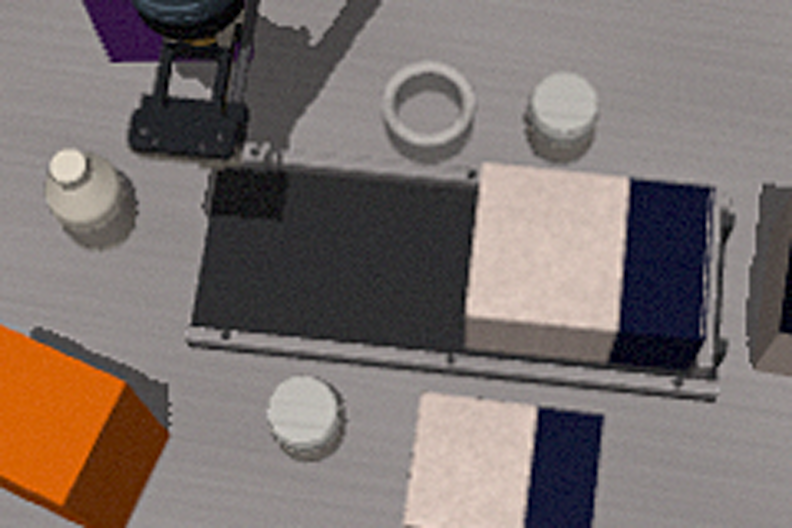

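View pics/w9.png

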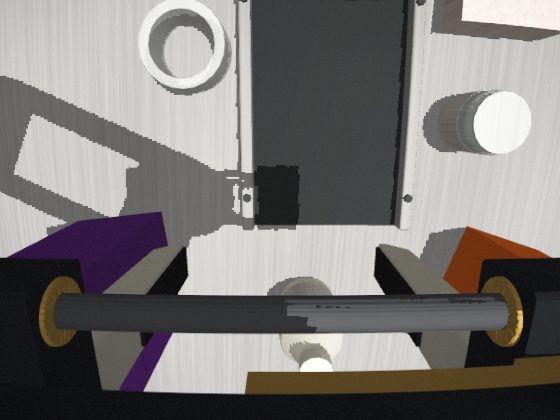

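Everything looks in place. I have plenty of time, so I'll take a close look at the stop joint from above.

Run:
```python
from plan import *
plan(lane2w(0,.09,.44),2.57,5)
```

```text
rot [-0.01, 0.05, 0.05] travel [54.0, 9.5, -6.4]
rot [-0.01, 0.05, 0.05] travel [54.0, 9.5, -6.3]
rot [-0.01, 0.05, 0.05] travel [54.0, 9.4, -6.3]
rot [-0.01, 0.05, 0.05] travel [54.0, 9.4, -6.2]
rot [-0.01, 0.05, 0.05] travel [54.0, 9.3, -6.2]
clock 11.325 pos [ 0.5096 -0.1067  0.4093] F [-0.19 -0.27  0.7 ] tool axes x,y in world [-0.049  0.999 -0.004] [ 0.999  0.049 -0.001] rotvec [-0.07  0.24  0.24]
```

Request:
arm_command([
  {"rot": [0,0,0],"travel": [40,10,-15],"fingers": 93},
  {"rot": [0,0,0],"travel": [54,10,-8],"fingers": 93},
  {"rot": [0,0,0],"travel": [54,10,-4],"fingers": 93},
  {"rot": [0,0,0],"travel": [54,10,-4],"fingers": 93},
  {"rot": [0,0,0],"travel": [54,8,0],"fingers": 93},
])

```text
clock: 11.95
tool_pos: [0.5478, 0.1602, 0.4368]
tool_rot: [-2.166, -2.27, 0.006]
wrist_force: [0.5, 0.7, -0.6]
grip_width: 0.0931
```

Request:
arm_command([
  {"rot": [0,0,0],"travel": [0,0,0],"fingers": 93},
  {"rot": [0,0,0],"travel": [0,0,0],"fingers": 93},
  {"rot": [0,0,0],"travel": [0,0,0],"fingers": 93},
  {"rot": [0,0,0],"travel": [0,0,0],"fingers": 93},
  {"rot": [0,0,0],"travel": [0,0,0],"fingers": 93},
])

```text
clock: 12.58
tool_pos: [0.5475, 0.1639, 0.4343]
tool_rot: [-2.157, -2.273, 0.01]
wrist_force: [-0.3, 0.1, 0.5]
grip_width: 0.0933
```

Run:
```python
from plan import *
s=read_state();print(s['clock'],w2lane(s['tool_pos']));c=snap('wrist','w10');print(w2px(c,[lane2w(u,v,z) for u,v,z in((-.077,.2,.068),(.077,.2,.068),(-.065,.2,.108),(.065,.2,.108))]))
```

```text
12.575 (np.float64(0.003495293026660648), np.float64(0.08831169236045783))
[[198.02601998  73.9956355 ]
 [365.39914366  75.05717744]
 [201.13594569  67.17594191]
 [361.45856601  68.15081245]]
```

View pics/w10.png

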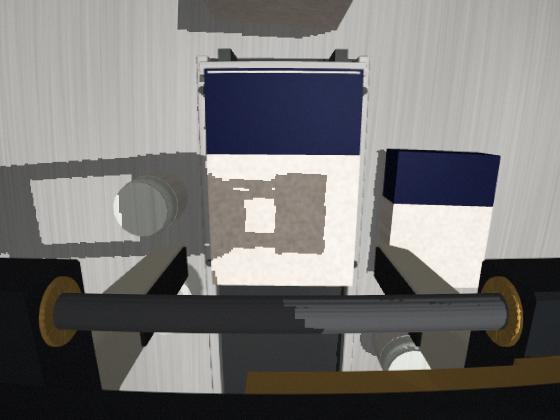

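Run:
```python
from plan import *
a=cv2.imread('pics/w10.png')[40:110,185:385];cv2.imwrite('pics/w10c.png',cv2.resize(a,None,fx=4,fy=4,interpolation=cv2.INTER_CUBIC))
```

```text
(no output)
```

View pics/w10c.png

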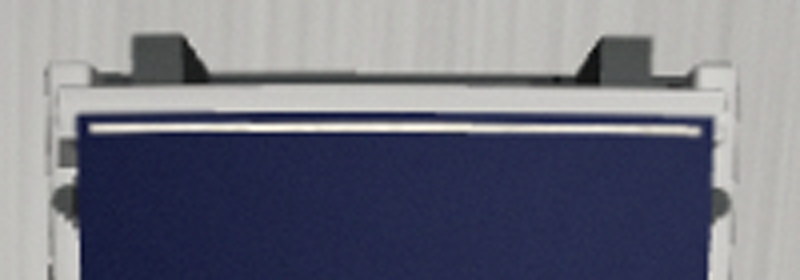

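Run:
```python
from plan import *
c=load('w10');i=c['img']
for col in(210,230,283,340,357):print(col,[tuple(int(x) for x in i[r,col]) for r in range(64,78)])
for p in px2z(c,[(205,68.8),(362,69.3)],.108): print(np.round(w2lane(p),4))
a=cv2.imread('pics/s4.png')[170:245,235:335];cv2.imwrite('pics/s4z.png',cv2.resize(a,None,fx=7,fy=7,interpolation=cv2.INTER_CUBIC))
```

```text
210 [(194, 193, 190), (199, 198, 194), (201, 200, 196), (179, 179, 179), (103, 103, 117), (25, 30, 62), (60, 64, 90), (207, 204, 193), (201, 197, 191), (86, 87, 98), (26, 30, 62), (25, 29, 61), (24, 27, 62), (26, 30, 62)]
230 [(196, 194, 193), (201, 200, 196), (201, 200, 198), (170, 171, 175), (68, 70, 91), (30, 33, 66), (76, 79, 103), (232, 229, 218), (190, 187, 185), (29, 34, 66), (29, 33, 65), (29, 35, 65), (27, 34, 65), (29, 34, 65)]
283 [(201, 199, 196), (199, 198, 195), (201, 198, 197), (196, 195, 192), (39, 43, 75), (35, 41, 74), (102, 102, 112), (229, 225, 213), (209, 204, 194), (36, 41, 74), (37, 44, 74), (36, 41, 74), (37, 42, 78), (36, 41, 75)]
340 [(205, 202, 201), (204, 202, 200), (202, 202, 200), (203, 203, 200), (132, 132, 142), (51, 56, 87), (41, 46, 79), (174, 173, 173), (229, 225, 213), (105, 106, 123), (44, 48, 80), (39, 44, 76), (42, 46, 79), (39, 45, 78)]
357 [(204, 203, 200), (204, 204, 200), (205, 204, 201), (205, 205, 201), (177, 176, 180), (90, 93, 114), (43, 47, 81), (111, 111, 127), (208, 202, 195), (174, 172, 172), (73, 76, 96), (38, 44, 76), (40, 46, 78), (40, 45, 77)]
[-0.0619  0.1987]
[0.0655 0.1991]
```

View pics/s4z.png

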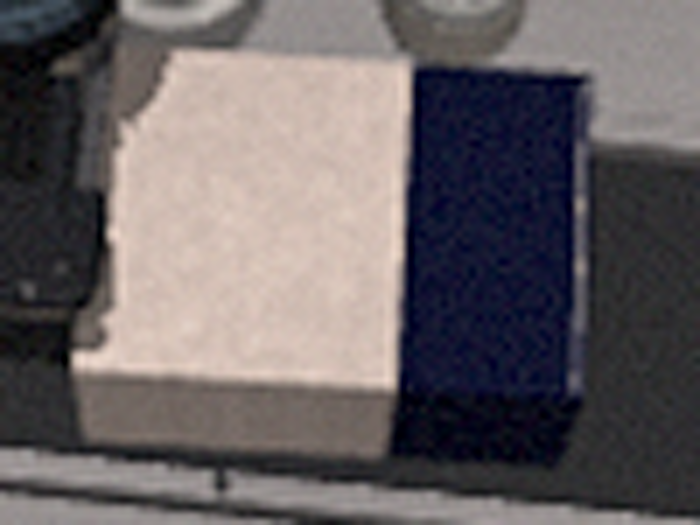

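The white stripe was already on the carton before it reached the stop, so it isn't a gap. The top edge measures 198.7 and 199.1 mm along the lane against the stop at 200 mm, which is flush and square within measurement error. Handing in.

```bash
python3 -c "
from plant import *
print(read_state()['wrist_force'],hand_in())"
```

```text
the job is handed in; nothing more can be done
[-0.15562227 -0.51756569 -0.11341421] None
```

I tipped the carton with a high two-finger push, and it fell flat between the rails with its dark top end towards the stop. I then slid it along the lane with a low push on its base at about 2–3 N until it met the stop, never gripping or lifting it. I handed the job in at about 12.6 s, with the robot clear of everything.

- **Contact with the stop:** the highest force I read was 6.9 N, from readings taken at the end of each move. At the end the fingers stalled at about 6 N with the twisting moment near zero, so the top face was bearing evenly.
- **Position:** in the last wrist picture the two corners of the top edge measure 198.7 mm and 199.1 mm along the lane. The stop is at 200 mm, so the carton is flush and square within the roughly 2 mm calibration error.
- **A line that looked like a gap:** a white line shows near the top edge in that picture. It is a stripe on the carton, already there before it reached the stop.
- **Everything else:** by eye, the tins, tape roll, spray bottle, packed carton and the orange and purple look-alikes had not moved. The spare carton and the purple look-alike were only partly in view in the last pictures. I did not re-measure any of them.

No check failed, but halfway through the final press the load was mostly on one finger. About 1 mm more push evened it out.

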